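# Clamp and open a jar of olives

### The arm

A 6-joint arm with a two-finger parallel gripper is mounted at the origin on a cart in front of the work surface, level with it; the furniture and walls round the work are solid. World frame = base frame: x ahead of the robot, y to its left, z up, the work surface at z = 0. Lengths are in m, angles in rad, forces in N, time in s.
With the tool pointing down it reaches from about 0.425 to 1.125 m from the base axis. Payload 14.9 kg.
Tool frame: the origin (TCP) lies at the very end of the fingers, on their centre line; the grasp point (between the pads) lies 19 mm behind it; z points along the fingers, y is the line along which they close (so a half turn about z gives the same grasp; the last joint's range is limited). The gripper opens to 91 mm and grips with 3 to 60 N. Pads are 32 mm wide; open, the fingers measure 118 mm over their backs; the gripper's body (76 mm by 178 mm) begins 60 mm behind the grasp point.
Start: joints at [-1.252, 0.379, 1.734, -0, 1.028, -0.033], TCP at [0.241, -0.657, 0.214] pointing down, gripper open.
Joint ranges: [-2.77, 2.77], [-0.74, 2.19], [0, 2.66], [-1.06, 4.2], [0.31, 2.87], [-3.08, 3.08]. Speed limits (rad/s): [1.89, 1.89, 2.39, 3.14, 3.14, 3.14].

### API

Orientations are given as [roll, pitch, yaw] about the fixed x, y, z axes, in that order (R = Rz(yaw) Ry(pitch) Rx(roll)).
In Python, from rig import ctrl gives the robot as it stands. The module is installed in compiled form; this text tells all that it offers.
- The arm moves only by the tool jog_arm, never from a script. Its argument "rows" is one flat list of numbers, 6 for each row, row after row: the shift along the tool's x, y, z in mm, then the turn, a rotation vector about the tool's x, y, z in degrees. A call has exactly 10 rows; each row shifts and turns the commanded pose from where the row before left it, along the tool's axes as they then stand; what a row does not reach is not made up. A row lasts 1/8 s, in which the tool goes at most 62.5 mm and 10.7 degrees, less where a joint would pass 70% of its speed; a pose out of reach is approached as far as the arm can. A call is refused whole if a number of a shift passes 62.5 or a number of a turn 10.7, either way. A call with a gripper value outside its range is refused whole. "claw" is the opening, from 0 (shut) to 1 (fully open), set as the call begins (left out, the last holds). The fingers move at their own pace and stop on an object; the grip force is fixed at half the most. Time passes only in rows, so rows that do not move let the fingers close, or fill a call up. It gives the time, the measured TCP pose, the force, the opening and the grip force at its end, in the units of the state.
- ctrl.state(): the state, without advancing time (a new reading comes with each control period).
- ctrl.capture(name): name is "scene" or "top" or "wrist"; returns the picture (384x512x3 uint8, blue, green, red); there is no depth.
- ctrl.camera_model(name): a dict with "mtx" (3x3 intrinsics, pixels), "distortion" ([k1, k2, p1, p2, k3] as OpenCV has them; the pictures are not rectified), "R" (3x3) and "t" (3): a world point X has camera coordinates R X + t; the wrist camera has in their place "T_tool_cam" (4x4, takes a point from camera to tool coordinates, whose origin is the TCP and whose axes are the flange's). Camera axes: x right, y down, z forward; pixel columns grow to the right and rows downward; lengths in m; the calibration is good to about 2 mm. A picture is of the moment at which its call begins: read the wrist's pose just before it. camera_model takes no time and is no camera call.
- ctrl.close_job(): hands the job in; it is judged then, once.
The state is a dict: "clock": time; "qpos": joint angles; "qvel": joint speeds; "joint_efforts": joint torques, N m; "position": TCP position; "tcp_rot": TCP orientation; "contact_force": force on the tool from outside, world axes, zero at the start; "wrist_torque": the same for the moment, N m; "opening": finger opening in m; "grip_force": force on a finger pad.
Only numpy, scipy, OpenCV 4.12 (cv2) and the standard library are available. Lean on these libraries where they do the work, as an engineer would, in place of code of your own. Each camera call takes 0.05 s, during which the arm holds its last target. There are 200 camera calls.

### The job

Open the jar of olives that stands in the bench clamp: slide the loose jaw by its upright grip until the jar is gripped firmly between both jaws, then twist the tight cap counter-clockwise (seen from above) just until its lugs come free, without forcing it on against the next threads. Finish still holding the cap in the gripper, level and a couple of centimetres straight above the open mouth so that the brine drips back into the jar; leave the jar standing in the clamp and the other goods where they are.

Things in the scene. Friction and masses are not known exactly. Their poses are not given: they have to be found in the camera images.
- clamp: bench jar clamp fixed to the worktop: white base 240 x 120 x 14 mm, two steel rods along its x axis. Origin on the worktop, 15 mm from the base's middle towards +x; x runs along the track from sliding to fixed jaw, z up. Jaws: 90-degree V's lined with rubber, upper edge 58 mm above the worktop; the fixed one is at the +x end. A cheese cutter with a tall bow stands to the right.
- clamp_seat (a point): centre of the jar's foot when the jar is gripped against the fixed jaw: 45 mm from the clamp's origin along its x, on the upper face of the base (14 mm above the worktop). Axes as the clamp's.
- jaw (a joint): travel of the sliding jaw along the clamp's +x, m: 0 fully open, 0.050 when the jar is just touched by both jaws, 0.052 gripped firmly (stop: 0.060). It moves stiffly (10 N), stays where it is left and pushes the jar before it; its soft rubber lining gives 2 mm under 10 N. Pushing with about 20 N in all at the end grips the jar with about 10 N; under 16 N in all is too loose.
- jaw_grip (a point): centre of the black upright grip on the sliding jaw: 30 mm along the track, 24 mm across it, 52 mm tall, from 30 to 82 mm above the worktop (this point: 59.5 mm above it); it stands 86 mm from the axis of a gripped jar. Free space beside it across the track. Axes as the clamp's.
- jar: the jar to open: squat glass jar of olives, 70 mm across, 86 mm tall without its cap, neck 47 mm, loose, standing on the clamp's base between the jaws, at first clear of them. Origin at the centre of its foot, z up.
- jar_rim (a point): centre of the jar's mouth, level with its rim, 86 mm above its foot. Axes as the jar's; closed, the cap's x axis points as the jar's. Four thread ramps on the neck hold the cap's four lugs: turned 50 degrees counter-clockwise the lugs are free and the cap lifts straight off; at about 77 degrees they strike the next threads, so stop at 60 to 70.
- cap_mid (a point): centre of the brass-coloured tin twist-off cap, d 62 x 18 mm, 60 g. Closed, this point lies 5 mm below the rim, 95 mm above the worktop; the cap's lower edge is 9 mm under it and the jar's shoulder, sloping outward, 10 to 18 mm under that edge. It turns stiffly (about 0.25 N m) at first, then eases, and rises 2.8 mm over the first 45 degrees.
- jar_b: a closed jar like the first, 90 mm tall with its cap, standing loose outside the clamp; leave alone. Origin at its foot.
- jar_c: another closed jar like it, standing loose outside the clamp; leave alone. Origin at its foot.
- tub_c (a point): blue-sleeved cheese cup, 87 x 86 x 73 mm; leave alone. Point 30 mm above its foot.
- paste_c (a point): black tray of green herb paste, 157 x 135 x 40 mm; leave alone. Point 30 mm above its foot.
Not all that is in view belongs to the job. Of the things shaped like the part that bears cap_mid, the brass one is meant.

How it is judged:
On the way, in this order (a step that is already met when the one before it is completed fails the run):
1. the jar is gripped between both jaws, its cap still on (contact force between jaw and jar above 4 N and horizontal distance between jar and clamp_seat below 0.005 m and angle between the x axis of cap_mid and the x axis of jar_rim, either way round below 0.2 rad), for 0.2 s.
2. the cap is turned on the gripped jar until its lugs come to the end of the threads (angle between the x axis of cap_mid and the x axis of jar_rim, either way round above 0.75 rad and z of cap_mid in the frame of jar_rim below 0.004 m and contact force between jaw and jar above 2.5 N and horizontal distance between jar and clamp_seat below 0.006 m).
At the end, for the whole second after the job is handed in: The fingers alone hold the cap still, level within 0.2 rad, its lower edge 6 to 46 mm above the rim and its centre within 15 mm of the mouth's axis; the jar stands upright (0.08 rad) within 6 mm of the seat, still gripped by the sliding jaw with over 2.5 N (z of cap_mid in the frame of jar_rim between 0.015 and 0.055 m and horizontal distance between cap_mid and jar_rim below 0.015 m and angle between cap_mid's own z axis and vertical below 0.2 rad and contact force between the fingers and cap above 1 N and contact force between cap and jar below 0.1 N and linear speed of cap below 0.02 m/s and contact force between jaw and jar above 2.5 N and distance between jar and clamp_seat below 0.006 m and angle between jar's own z axis and vertical below 0.08 rad); the arm keeps its last pose, push and grip.
It fails at once if the jar is tipped or lifted out of the clamp (angle between jar's own z axis and vertical above 0.25 rad or z of jar in the frame of clamp_seat above 0.012 m).
It fails at once if other goods are knocked about (distance of any of jar_b, jar_c, tub_c, paste_c from where it was at the start of the episode above 0.03 m).
It fails at once if the freed cap is forced on against the next threads (angle between the x axis of cap_mid and the x axis of jar_rim, either way round above 1.3 rad and z of cap_mid in the frame of jar_rim below 0.006 m and contact force between cap and jar above 25 N).
It also fails if it takes over 54 s, if anything falls off the work surface, if the arm or the gripper's body presses on something with over 40 N, if the wrist force passes 120 N, or if a joint passes its speed limit or range.

## Working session

There is one attempt and no reset: what is moved stays moved. The work goes in short steps, Python scripts to look and compute and a tool call to move; the robot and the scene stay as the last step left them, time stands still between calls to the robot, and variables do not carry over. Pictures are saved under pics/ and viewed, at most 10 in all, crops included, and the job is handed in when it is done.

Besides the shell and the picture viewer there is one more tool, called after ">>>" as a command line: name --argument value ..., lists and objects as JSON in quotes. jog_arm: Moves the arm, as the interface text tells. Its arguments: {"type":"object","properties":{"rows":{"type":"array","items":{"type":"number"}},"claw":{"type":"number"}},"required":["rows"]}

```bash
mkdir -p pics; python3 - <<'E'
from rig import ctrl
import cv2
s=ctrl.state();print(s)
for n in("scene","top"):
    cv2.imwrite(f"pics/{n}0.png",ctrl.capture(n)); m=ctrl.camera_model(n);print(n,m)
print(ctrl.camera_model("wrist"))
E
```

```text
{'clock': 0.0, 'qpos': array([-1.25229897e+00,  3.79401722e-01,  1.73477448e+00,  4.14534937e-05,
        1.02846920e+00, -3.32960771e-02]), 'qvel': array([-1.40962591e-03, -1.83793660e-03, -3.96783760e-04,  6.72050144e-05,
        5.19794159e-04,  8.66390141e-04]), 'joint_efforts': array([-3.12238662e-03, -7.63733339e+01, -4.34367228e+01,  6.48973603e-02,
        4.24591452e-02, -7.20567004e-05]), 'position': array([ 0.241093  , -0.65676144,  0.21329615]), 'tcp_rot': array([-3.14054167e+00, -7.05091141e-05,  3.51771984e-01]), 'contact_force': array([-0.96046783,  0.37128515, -0.33745196]), 'wrist_torque': array([ 0.00587247, -0.00444834,  0.05032645]), 'grip_force': 0.0, 'opening': 0.09110055366261105}
scene {'mtx': array([[472.76753464,   0.        , 258.09608293],
       [  0.        , 472.76753464, 193.68514838],
       [  0.        ,   0.        ,   1.        ]]), 'distortion': array([0.02516538, 0.        , 0.        , 0.        , 0.        ]), 'R': array([[-8.70815880e-01, -4.91609268e-01, -1.73516849e-04],
       [-2.82301393e-01,  5.00345657e-01, -8.18510933e-01],
       [ 4
[... 467 characters left out ...]
0.15451003, -0.02683154, -0.98762681]]), 't': array([-0.07206221,  0.61645928,  1.00587572])}
{'mtx': array([[311.57246935,   0.        , 255.67584795],
       [  0.        , 311.57246935, 195.05016096],
       [  0.        ,   0.        ,   1.        ]]), 'distortion': array([-0.05493463,  0.        ,  0.        ,  0.        ,  0.        ]), 'T_tool_cam': array([[ 1.15649745e-04, -9.59016559e-01, -2.83350005e-01,
         8.10371619e-02],
       [ 9.99999838e-01, -4.68002498e-05,  5.66549983e-04,
        -5.15444751e-04],
       [-5.56591667e-04, -2.83350025e-01,  9.59016399e-01,
        -1.71056564e-01],
       [ 0.00000000e+00,  0.00000000e+00,  0.00000000e+00,
         1.00000000e+00]])}
```

View pics/scene0.png

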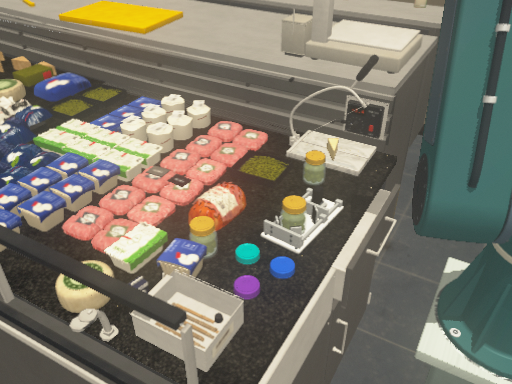

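View pics/top0.png

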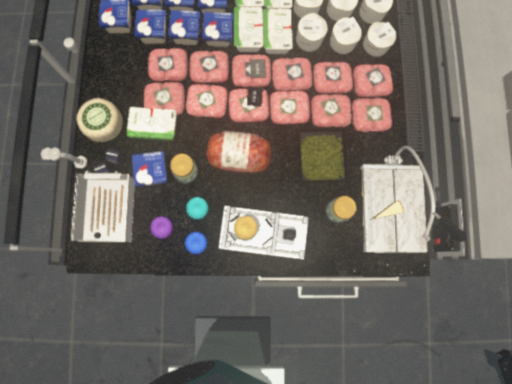

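The top view shows the clamp at about (265,232): cap at (246,227), black grip at (289,235). The sliding jaw lies on the image's right (−y), and jars b and c are at (183,167) and (342,208). I'll zoom in on the clamp.

```bash
python3 - <<'E'
import cv2,numpy as np
a=cv2.imread("pics/top0.png")[195:270,210:320]; b=cv2.imread("pics/scene0.png")[180:260,250:355]
a=cv2.resize(a,(770,525)[:2],interpolation=cv2.INTER_CUBIC); cv2.imwrite("pics/a.png",a)
b=cv2.resize(b,(735,560),interpolation=cv2.INTER_CUBIC); cv2.imwrite("pics/b.png",b)
E
```

```text
(no output)
```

View pics/a.png

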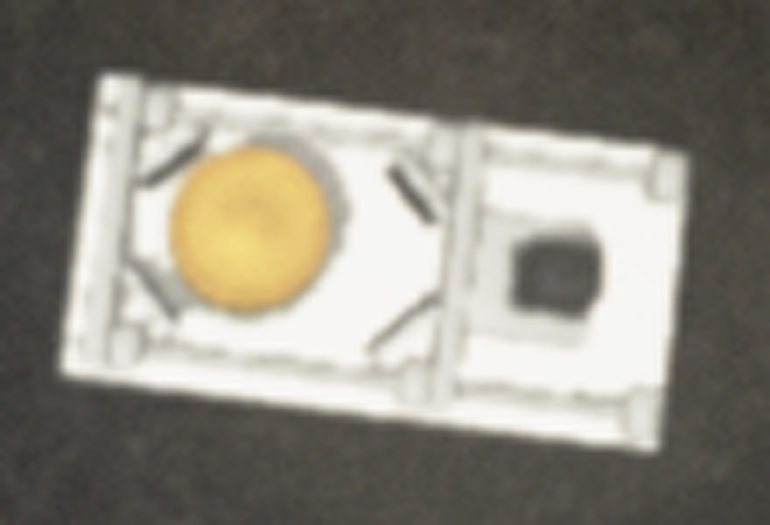

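View pics/b.png

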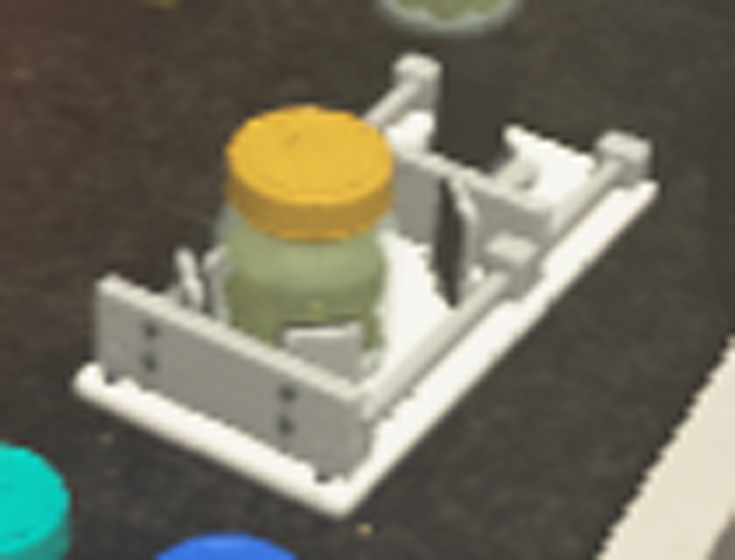

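Top crop: the base corners are (97,73), (690,152), (660,450) and (60,377), the cap's top is centred at about (250,228), and the grip is at about (558,272). The scene crop agrees, with the fixed jaw nearest +y. Next I'll convert these to positions.

```bash
cat >h.py <<'E'
from rig import ctrl
import cv2,numpy as np
from scipy.spatial.transform import Rotation as Ro
def pose(name,s=None):
    m=ctrl.camera_model(name)
    if name!="wrist": return m,m["R"],m["t"]
    s=s or ctrl.state(); T=np.eye(4);T[:3,:3]=Ro.from_euler('xyz',s["tcp_rot"]).as_matrix();T[:3,3]=s["position"]
    W=np.linalg.inv(T@m["T_tool_cam"]); return m,W[:3,:3],W[:3,3]
def ray(P,px,z):
    m,R,t=P
    u=cv2.undistortPoints(np.array(px,float).reshape(-1,1,2),m["mtx"],m["distortion"])[:,0]
    d=np.c_[u,np.ones(len(u))]@R; c=-R.T@t
    return c+d*((z-c[2])/d[:,2])[:,None]
def proj(P,X):
    m,R,t=P
    return cv2.projectPoints(np.array(X,float).reshape(-1,1,3),cv2.Rodrigues(R)[0],t,m["mtx"],m["distortion"])[0][:,0]
E
python3 - <<'E'
from h import *
P=pose("top")
f=lambda c:np.array(c,float)/7-.43+[210,195]
c=ray(P,f([(97,73),(690,152),(660,450),(60,377)]),.014);print(c)
print(np.linalg.norm(c-np.roll(c,-1,0),axis=1))
mid=c.mean(0); ax=(c[0]+c[3]-c[1]-c[2]);ax/=np.linalg.norm(ax);yaw=np.arctan2(ax[1],ax[0])
print("mid",mid,"yaw",np.degrees(yaw)); o=mid+.015*ax; print("origin",o,"seat",o+.045*ax,"grip after",o+(.045-.086)*ax,"grip open",o+(.045-.086-.052)*ax)
print("cap",ray(P,f([(250,228)]),.104),"grip",ray(P,f([(558,272)]),.08),ray(P,f([(252,228)]),.1))
S=pose("scene");g=lambda c:np.array(c,float)/7-.43+[250,180]
print("scene cap",ray(S,g([(310,155)]),.104)); print("scene corners",ray(S,g([(340,510),(655,185),(78,382)]),.012))
print("cam",-P[1].T@P[2])
print("jars", ray(P,[(181,162),(344,207)],.09))
E
```

```text
[[ 0.59803641  0.01587703  0.014     ]
 [ 0.56889017 -0.22508448  0.014     ]
 [ 0.44899077 -0.21175754  0.014     ]
 [ 0.47568351  0.02812316  0.014     ]]
[0.24271784 0.12063778 0.24136125 0.12296422]
mid [ 0.52290022 -0.09821046  0.014     ] yaw 83.37605748796291
origin [ 0.5246305  -0.08331059  0.014     ] seat [ 0.52982135 -0.03861098  0.014     ] grip after [ 0.51990106 -0.1240369   0.014     ] grip open [ 0.51390274 -0.17568978  0.014     ]
cap [[ 0.52921157 -0.0459583   0.104     ]] grip [[ 0.51570954 -0.16274949  0.08      ]] [[ 0.52952422 -0.04673639  0.1       ]]
scene cap [[ 0.52962915 -0.04480146  0.104     ]]
scene corners [[ 0.47771409  0.02856001  0.012     ]
 [ 0.45055698 -0.21087904  0.012     ]
 [ 0.5939772   0.01264305  0.012     ]]
cam [ 0.45430584 -0.03642479  1.09054133]
jars [[ 0.7025046   0.12839655  0.09      ]
 [ 0.58674221 -0.30861349  0.09      ]]
```

>>> jog_arm --rows '[43,-38,1.3,0,0,0,43,-38,1.3,0,0,0,43,-38,1.3,0,0,0,43,-38,1.3,0,0,0,43,-38,1.3,0,0,0,43,-38,1.3,0,0,0,43,-38,1.3,0,0,0,43,-38,1.3,0,0,0,43,-38,1.3,0,0,0,43,-38,1.3,0,0,0]'

```text
clock: 1.35
position: [0.5144, -0.1504, 0.2009]
tcp_rot: [3.142, -0.0, 0.352]
contact_force: [1.4, 0.3, -0.2]
opening: 0.0913
grip_force: 0.0
```

>>> jog_arm --rows '[0,0,0,0,0,-7,0,0,0,0,0,-7,0,0,0,0,0,-7,0,0,0,0,0,-7,0,0,0,0,0,-7,0,0,0,0,0,-7,0,0,0,0,0,-7,0,0,0,0,0,-7,0,0,0,0,0,-7.2,0,0,0,0,0,0]' --claw 0.6

```text
clock: 2.6
position: [0.5138, -0.1522, 0.2007]
tcp_rot: [-3.141, -0.0, 1.454]
contact_force: [0.3, 0.9, -0.2]
opening: 0.0548
grip_force: 0.0
```

```bash
python3 - <<'E'
from h import *
s=ctrl.state();print(s["position"],np.degrees(s["tcp_rot"]),s["opening"],s["contact_force"],s["qpos"])
cv2.imwrite("pics/w1.png",ctrl.capture("wrist"))
P=pose("wrist",s);print(proj(P,[(.5299,-.0386,.014),(.5293,-.0455,.104),(.5157,-.163,.082)]))
E
```

```text
[ 0.51375539 -0.1521753   0.20073057] [-1.79975754e+02 -5.92876033e-03  8.33132514e+01] 0.05484016153151891 [ 0.27046676  0.91266166 -0.15061904] [-3.31472653e-01  1.38443015e-01  2.07297207e+00  1.36094244e-05
  9.30613068e-01 -2.14775026e-01]
[[257.83621801  71.19706119]
 [258.97183143  69.29993971]
 [258.53751416 200.81232129]]
```

View pics/w1.png

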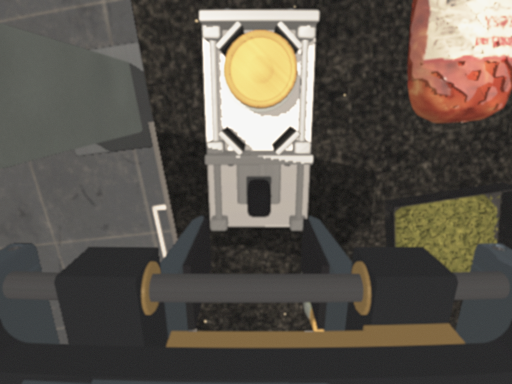

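The wrist view confirms the layout: the grip's top is at about (259,201), where I predicted it, the cap is at (261,68), and the track runs vertically in the image. I'll shift over the grip and descend around it.

>>> jog_arm --rows '[-5,1.5,0,0,0,0,-5.5,1.5,20,0,0,0,0,0,20,0,0,0,0,0,22,0,0,0,0,0,22,0,0,0,0,0,20,0,0,0,0,0,16,0,0,0,0,0,0,0,0,0,0,0,0,0,0,0,0,0,0,0,0,0]' --claw 0.45

```text
clock: 3.9
position: [0.5161, -0.1632, 0.0817]
tcp_rot: [3.14, 0.0, 1.455]
contact_force: [0.4, 1.0, -0.3]
opening: 0.0412
grip_force: 0.0
```

```bash
python3 - <<'E'
from h import *
s=ctrl.state();print(s["position"],np.degrees(s["tcp_rot"]),s["opening"],s["contact_force"])
cv2.imwrite("pics/w2.png",ctrl.capture("wrist"))
E
```

```text
[ 0.51614773 -0.16322022  0.08168434] [1.79934074e+02 1.63651830e-02 8.33476443e+01] 0.041225861869905484 [ 0.41797421  1.03178139 -0.28344358]
```

View pics/w2.png

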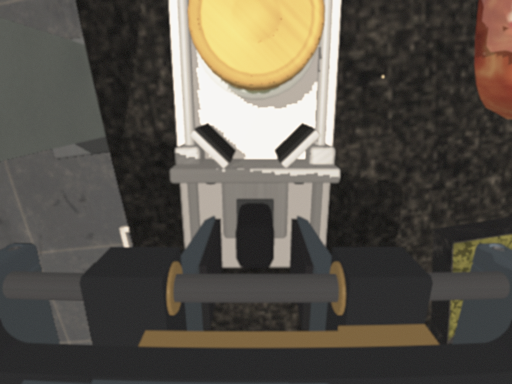

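The grip, at about (254,235), is centred between the fingertips. I'll descend 38 mm and then close.

>>> jog_arm --rows '[0,0,10,0,0,0,0,0,10,0,0,0,0,0,10,0,0,0,0,0,8,0,0,0,0,0,0,0,0,0,0,0,0,0,0,0,0,0,0,0,0,0,0,0,0,0,0,0,0,0,0,0,0,0,0,0,0,0,0,0]'

```text
clock: 5.2
position: [0.5157, -0.163, 0.043]
tcp_rot: [3.141, 0.0, 1.455]
contact_force: [1.6, 0.5, -0.2]
opening: 0.0409
grip_force: 0.0
```

>>> jog_arm --rows '[0,0,0,0,0,0,0,0,0,0,0,0,0,0,0,0,0,0,0,0,0,0,0,0,0,0,0,0,0,0,0,0,0,0,0,0,0,0,0,0,0,0,0,0,0,0,0,0,0,0,0,0,0,0,0,0,0,0,0,0]' --claw 0.1

```text
clock: 6.45
position: [0.5156, -0.163, 0.0429]
tcp_rot: [-3.141, -0.0, 1.455]
contact_force: [-4.5, -0.3, 4.2]
opening: 0.0238
grip_force: 30.0
```

>>> jog_arm --rows '[3,0,0,0,0,0,4,0,0,0,0,0,4,0,0,0,0,0,4,0,0,0,0,0,4,0,0,0,0,0,4,0,0,0,0,0,4,0,0,0,0,0,3,0,0,0,0,0,0,0,0,0,0,0,0,0,0,0,0,0]'

```text
clock: 7.7
position: [0.519, -0.1334, 0.0429]
tcp_rot: [-3.141, 0.0, 1.455]
contact_force: [-6.2, -3.4, 4.2]
opening: 0.0239
grip_force: 30.0
```

>>> jog_arm --rows '[1,0,0,0,0,0,1,0,0,0,0,0,0.8,0,0,0,0,0,0.6,0,0,0,0,0,0.6,0,0,0,0,0,0.6,0,0,0,0,0,0.6,0,0,0,0,0,0.6,0,0,0,0,0,0.6,0,0,0,0,0,0.6,0,0,0,0,0]'

```text
clock: 8.95
position: [0.5197, -0.127, 0.0429]
tcp_rot: [-3.141, 0.001, 1.455]
contact_force: [-6.9, -12.2, 4.5]
opening: 0.0236
grip_force: 30.0
```

>>> jog_arm --rows '[0.3,0,0,0,0,0,0.3,0,0,0,0,0,0.3,0,0,0,0,0,0.3,0,0,0,0,0,0.3,0,0,0,0,0,0.3,0,0,0,0,0,0.3,0,0,0,0,0,0.3,0,0,0,0,0,0.3,0,0,0,0,0,0.3,0,0,0,0,0]'

```text
clock: 10.2
position: [0.5201, -0.1241, 0.0429]
tcp_rot: [-3.141, 0.001, 1.455]
contact_force: [-7.4, -13.3, 3.7]
opening: 0.0237
grip_force: 30.0
```

>>> jog_arm --rows '[0.2,0,0,0,0,0,0.2,0,0,0,0,0,0.2,0,0,0,0,0,0.2,0,0,0,0,0,0.2,0,0,0,0,0,0.2,0,0,0,0,0,0.2,0,0,0,0,0,0.2,0,0,0,0,0,0.2,0,0,0,0,0,0.2,0,0,0,0,0]'

```text
clock: 11.45
position: [0.5203, -0.1221, 0.0429]
tcp_rot: [-3.141, 0.001, 1.455]
contact_force: [-7.8, -13.6, 3.6]
opening: 0.024
grip_force: 30.0
```

>>> jog_arm --rows '[0.25,0,0,0,0,0,0.25,0,0,0,0,0,0.25,0,0,0,0,0,0.25,0,0,0,0,0,0.25,0,0,0,0,0,0.25,0,0,0,0,0,0.25,0,0,0,0,0,0.25,0,0,0,0,0,0.25,0,0,0,0,0,0.25,0,0,0,0,0]'

```text
clock: 12.7
position: [0.5206, -0.1197, 0.0429]
tcp_rot: [-3.141, 0.001, 1.455]
contact_force: [-7.6, -14.0, 4.0]
opening: 0.024
grip_force: 30.0
```

```bash
python3 - <<'E'
from h import *
s=ctrl.state();print(s["position"],s["contact_force"],s["wrist_torque"])
a=ctrl.capture("top")[195:270,210:320];a=cv2.resize(a,(440,300),interpolation=cv2.INTER_CUBIC)
b=cv2.resize(ctrl.capture("wrist"),(400,300)); c=cv2.resize(ctrl.capture("scene")[170:270,240:374],(400,300),interpolation=cv2.INTER_CUBIC)
cv2.imwrite("pics/c3.png",np.hstack([c,b]))
E
```

```text
[ 0.52060264 -0.1196722   0.0429408 ] [ -7.58884627 -14.04337321   3.99731141] [-2.01397398  1.10952299 -0.00796794]
```

View pics/c3.png

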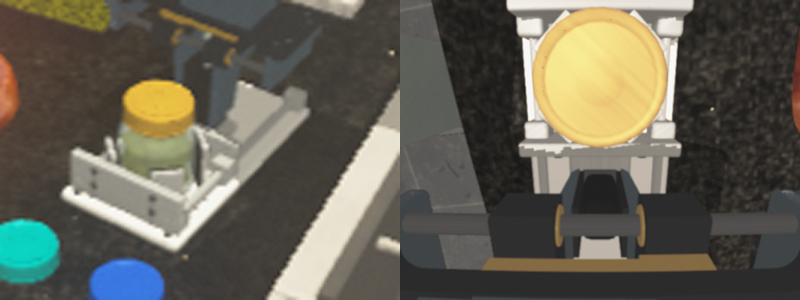

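The jar is now between both jaws, with the cap at about (256,98) in the wrist image. I'll check for slip from the distance between jaw plate and TCP, and recheck the cap position.

```bash
python3 - <<'E'
from h import *
s=ctrl.state();P=pose("wrist",s)
ax=np.array([np.cos(1.455),np.sin(1.455),0])
print("cap",ray(P,[(256,98)],.104))
m=cv2.imread("pics/w2.png"); w=ctrl.capture("wrist"); cv2.imwrite("pics/w4.png",w)
# gradients of the column near the jaw plate (off grip), both images
for n,i in(("w2",m),("now",w)):
    g=cv2.cvtColor(i,6)[:, 232:282].astype(int)
    print(n,[(r,int(g[r,0:8].mean()),int(g[r,-8:].mean())) for r in range(150 if n=="w2" else 176,195 if n=="w2" else 215,2)])
s2=dict(position=np.array([.51615,-.16322,.08168]),tcp_rot=np.radians([179.934,.016,83.348]))
P2=pose("wrist",s2)
for r in(158,165,180):print(r,(ray(P2,[(255,r)],.058)[0]-s2["position"])@ax)
for r in(184,190,200):print(r,(ray(P,[(255,r)],.058)[0]-s["position"])@ax)
E
```

```text
cap [[ 0.53044181 -0.03712334  0.104     ]]
w2 [(150, 121, 72), (152, 125, 85), (154, 145, 112), (156, 160, 131), (158, 144, 134), (160, 110, 92), (162, 115, 116), (164, 121, 126), (166, 118, 121), (168, 128, 156), (170, 132, 210), (172, 129, 217), (174, 128, 173), (176, 128, 127), (178, 128, 128), (180, 127, 126), (182, 122, 121), (184, 129, 130), (186, 131, 132), (188, 130, 131), (190, 131, 131), (192, 130, 131), (194, 130, 131)]
now [(176, 219, 224), (178, 217, 218), (180, 210, 206), (182, 197, 185), (184, 178, 173), (186, 205, 204), (188, 203, 160), (190, 137, 133), (192, 134, 134), (194, 134, 135), (196, 135, 135), (198, 132, 132), (200, 130, 129), (202, 136, 135), (204, 137, 137), (206, 137, 136), (208, 137, 137), (210, 137, 137), (212, 137, 136), (214, 137, 136)]
158 0.04791153409686293
165 0.04343261188536075
180 0.03364609053314816
184 0.04105124231266306
190 0.03783169698967116
200 0.032383813505078386
```

No slip: the plate-to-TCP distance is 32.4 mm against 32.3 mm before. I'll keep pushing gently until the force rises.

>>> jog_arm --rows '[0.2,0,0,0,0,0,0.2,0,0,0,0,0,0.2,0,0,0,0,0,0.2,0,0,0,0,0,0.2,0,0,0,0,0,0.2,0,0,0,0,0,0.2,0,0,0,0,0,0.2,0,0,0,0,0,0.2,0,0,0,0,0,0.2,0,0,0,0,0]'

```text
clock: 14.15
position: [0.5208, -0.1181, 0.0429]
tcp_rot: [-3.141, 0.002, 1.455]
contact_force: [-8.8, -19.9, 3.9]
opening: 0.0238
grip_force: 30.0
```

>>> jog_arm --rows '[0.15,0,0,0,0,0,0.15,0,0,0,0,0,0.15,0,0,0,0,0,0.15,0,0,0,0,0,0,0,0,0,0,0,0,0,0,0,0,0,0,0,0,0,0,0,0,0,0,0,0,0,0,0,0,0,0,0,0,0,0,0,0,0]'

```text
clock: 15.4
position: [0.5208, -0.1177, 0.0429]
tcp_rot: [-3.141, 0.002, 1.455]
contact_force: [-8.4, -22.7, 4.0]
opening: 0.0238
grip_force: 30.0
```

>>> jog_arm --rows '[0,0,0,0,0,0,0,0,0,0,0,0,0,0,0,0,0,0,0,0,-5,0,0,0,0,0,-20,0,0,0,0,0,-30,0,0,0,0,0,-35,0,0,0,0,0,-35,0,0,0,0,0,-32,0,0,0,0,0,0,0,0,0]' --claw 0.45

```text
clock: 16.65
position: [0.5225, -0.1165, 0.2026]
tcp_rot: [3.137, 0.001, 1.455]
contact_force: [0.1, 0.6, -0.1]
opening: 0.0406
grip_force: 0.0
```

>>> jog_arm --rows '[16,0,0,0,0,0,16,0,0,0,0,0,16,0,0,0,0,0,16,0,0,0,0,0,16,0,0,0,0,0,0,0,0,0,0,0,0,0,0,0,0,0,0,0,0,0,0,0,0,0,0,0,0,0,0,0,0,0,0,0]' --claw 1

```text
clock: 17.9
position: [0.5304, -0.037, 0.1999]
tcp_rot: [3.142, 0.0, 1.454]
contact_force: [0.4, 0.0, -0.5]
opening: 0.0912
grip_force: 0.0
```

```bash
python3 - <<'E'
from h import *
s=ctrl.state();print(s["position"],np.degrees(s["tcp_rot"]),s["opening"],s["contact_force"])
w=ctrl.capture("wrist");cv2.imwrite("pics/w5.png",w)
P=pose("wrist",s)
def ell(i,roi):
    h=cv2.cvtColor(i,cv2.COLOR_BGR2HSV); k=cv2.inRange(h,(15,110,120),(32,255,255)); q=np.zeros_like(k);q[roi]=k[roi]
    c=max(cv2.findContours(q,0,1)[0],key=cv2.contourArea); return cv2.fitEllipse(cv2.convexHull(c)),cv2.boundingRect(c)
e=ell(w,np.s_[60:270,:]);print(e,ray(P,[e[0][0]],.1))
t=ctrl.capture("top")
T=pose("top");print("pred",proj(P,[(.5304,-.037,.1)]),proj(T,[(.5304,-.037,.1)]))
cv2.imwrite("pics/t5.png",t)
E
```

```text
[ 0.53039117 -0.03702335  0.19994558] [1.79997801e+02 5.22789201e-04 8.33322287e+01] 0.09120467919849853 [ 0.44843062  0.02785288 -0.50768016]
(((255.4392852783203, 196.15737915039062), (64.92823791503906, 66.22223663330078), 1.1392985582351685), (223, 163, 66, 66)) [[ 0.53057943 -0.03719019  0.1       ]]
pred [[255.21870901 195.98024712]] [[241.81231764 226.75767804]]
```

View pics/w5.png

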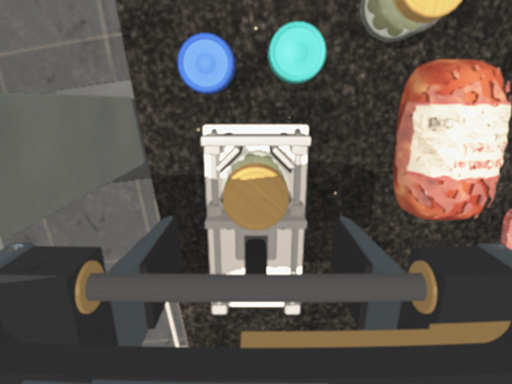

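The cap is centred at (255,196), which gives (0.5306, −0.0372). That is within 0.3 mm of the TCP. I'll descend to TCP z ≈ 0.079 and close.

>>> jog_arm --rows '[0,0,20,0,0,0,0,0,25,0,0,0,0,0,25,0,0,0,0,0,20,0,0,0,0,0,15,0,0,0,0,0,8,0,0,0,0,0,5,0,0,0,0,0,3,0,0,0,0,0,0,0,0,0,0,0,0,0,0,0]'

```text
clock: 19.25
position: [0.5307, -0.0368, 0.0793]
tcp_rot: [3.141, -0.0, 1.455]
contact_force: [-0.5, 0.2, -0.5]
opening: 0.0913
grip_force: 0.0
```

>>> jog_arm --rows '[0,0,0,0,0,0,0,0,0,0,0,0,0,0,0,0,0,0,0,0,0,0,0,0,0,0,0,0,0,0,0,0,0,0,0,0,0,0,0,0,0,0,0,0,0,0,0,0,0,0,0,0,0,0,0,0,0,0,0,0]' --claw 0.5

```text
clock: 20.5
position: [0.5303, -0.0368, 0.0789]
tcp_rot: [-3.141, -0.0, 1.455]
contact_force: [-2.2, 1.2, 2.6]
opening: 0.0617
grip_force: 30.0
```

The cap is gripped at 61.7 mm with little side force. I'll turn the first 30°.

>>> jog_arm --rows '[0,0,-0.2,0,0,-3,0,0,-0.2,0,0,-3,0,0,-0.2,0,0,-3,0,0,-0.2,0,0,-3,0,0,-0.2,0,0,-3,0,0,-0.2,0,0,-3,0,0,-0.2,0,0,-3,0,0,-0.2,0,0,-3,0,0,-0.2,0,0,-3,0,0,-0.2,0,0,-3]'

```text
clock: 21.75
position: [0.53, -0.0366, 0.0806]
tcp_rot: [-3.141, -0.001, 1.98]
contact_force: [-1.0, 2.0, -1.3]
opening: 0.0614
grip_force: 30.0
```

```bash
python3 - <<'E'
from h import *
s=ctrl.state();print(s["position"],np.degrees(s["tcp_rot"]),s["opening"],s["contact_force"],s["wrist_torque"])
w=ctrl.capture("wrist");t=ctrl.capture("scene")[170:270,240:374]
cv2.imwrite("pics/c6.png",np.hstack([cv2.resize(t,(400,300),interpolation=cv2.INTER_CUBIC),cv2.resize(w,(400,300))]))
E
```

```text
[ 0.52998989 -0.03657006  0.0806105 ] [-1.79968098e+02 -3.78700282e-02  1.13433434e+02] 0.0614235452899766 [-0.99461165  2.04761684 -1.26298878] [ 0.26970147  0.25416812 -0.13806968]
```

View pics/c6.png

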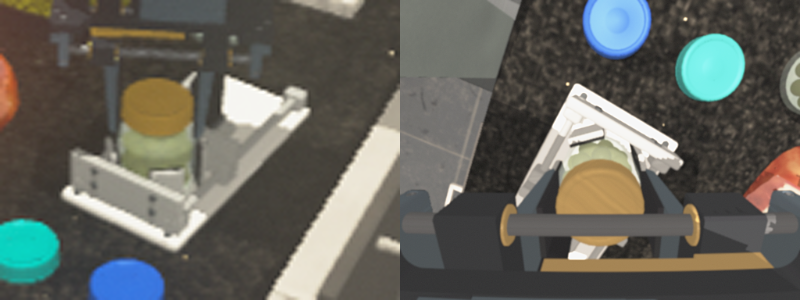

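The cap is turning with the gripper: the reaction moment is −0.14 N m and easing, and the jar hasn't moved. I'll continue to about 64°.

>>> jog_arm --rows '[0,0,-0.2,0,0,-3.6,0,0,-0.2,0,0,-3.6,0,0,-0.2,0,0,-3.6,0,0,-0.2,0,0,-3.6,0,0,-0.1,0,0,-3.6,0,0,0,0,0,-3.6,0,0,0,0,0,-3.6,0,0,0,0,0,-3.6,0,0,0,0,0,-3.6,0,0,0,0,0,-2]'

```text
clock: 23.1
position: [0.5284, -0.0369, 0.0811]
tcp_rot: [-3.139, -0.003, 2.579]
contact_force: [-9.8, -4.0, 0.6]
opening: 0.0618
grip_force: 30.0
```

>>> jog_arm --rows '[0,0,0,0,0,0,0,0,0,0,0,0,0,0,-1,0,0,0,0,0,-1,0,0,0,0,0,-1,0,0,0,0,0,-1,0,0,0,0,0,-1,0,0,0,0,0,0,0,0,0,0,0,0,0,0,0,0,0,0,0,0,0]'

```text
clock: 24.35
position: [0.5289, -0.037, 0.0861]
tcp_rot: [-3.14, -0.002, 2.578]
contact_force: [-6.0, -4.6, -1.8]
opening: 0.062
grip_force: 30.0
```

>>> jog_arm --rows '[0,0,-1,0,0,0,0,0,-1,0,0,0,0,0,-1,0,0,0,0,0,-1,0,0,0,0,0,-1,0,0,0,0,0,-1,0,0,0,0,0,-1,0,0,0,0,0,-1,0,0,0,0,0,0,0,0,0,0,0,0,0,0,0]'

```text
clock: 25.6
position: [0.5304, -0.0368, 0.0948]
tcp_rot: [3.142, 0.0, 2.579]
contact_force: [-0.2, -0.4, -1.2]
opening: 0.0617
grip_force: 30.0
```

The cap is free: only its weight remains on the wrist. I'll raise it to the final height.

>>> jog_arm --rows '[0,0,-3,0,0,0,0,0,-4,0,0,0,0,0,-4,0,0,0,0,0,-4,0,0,0,0,0,-4,0,0,0,0,0,-3,0,0,0,0,0,0,0,0,0,0,0,0,0,0,0,0,0,0,0,0,0,0,0,0,0,0,0]'

```text
clock: 26.85
position: [0.5303, -0.0368, 0.1167]
tcp_rot: [-3.142, -0.0, 2.579]
contact_force: [0.6, 0.1, -0.0]
opening: 0.0619
grip_force: 30.0
```

```bash
python3 - <<'E'
from h import *
s=ctrl.state();print(s["position"],np.degrees(s["tcp_rot"]),s["opening"],s["contact_force"],s["grip_force"])
w=ctrl.capture("wrist");t=ctrl.capture("scene")[160:270,230:377]
cv2.imwrite("pics/c7.png",np.hstack([cv2.resize(t,(400,300),interpolation=cv2.INTER_CUBIC),cv2.resize(w,(400,300))]))
E
```

```text
[ 0.53033932 -0.03677631  0.11674648] [-1.79996411e+02 -7.93036904e-03  1.47755870e+02] 0.061925550642778535 [ 0.5756108   0.12705819 -0.0486385 ] 29.999852541368455
```

View pics/c7.png

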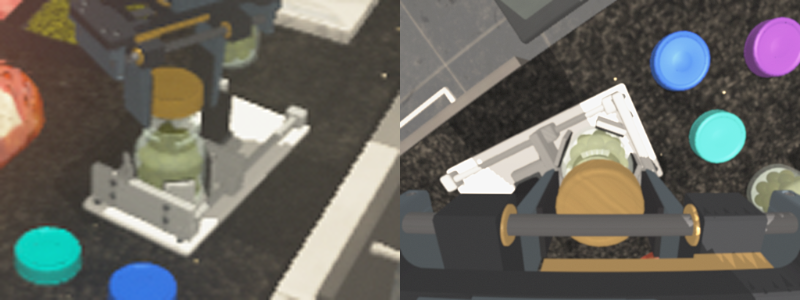

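The picture shows the cap held level above the open, upright jar, which is still in the clamp. I'll hand the job in.

```bash
python3 -c "
from rig import ctrl
print(ctrl.close_job())"
```

```text
the job is handed in; nothing more can be done
None
```

The jar is open and the job is handed in at about 27 s; the call returned no verdict. The jaw was pushed home with about 23 N, and the cap was turned about 64° and is held level roughly 2 cm or a little more above the mouth, with the jar upright in the clamp.

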